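Square the flat-edged plate of a soldering jig to its bar

ROBOT

A 7-joint arm with a two-finger parallel gripper is mounted at the origin on the work surface. World frame = base frame: x ahead of the robot, y to its left, z up, the work surface at z = 0. Lengths are in m, angles in degrees, forces in N, time in s.
With the tool pointing down it reaches from about 0.425 to 0.875 m from the base axis. Payload 4.7 kg.
Tool frame: the origin (TCP) lies at the very end of the fingers, on their centre line; the grasp point (between the pads) lies 19 mm behind it; z points along the fingers, y is the line along which they close (so a half turn about z gives the same grasp; the last joint's range is limited). The gripper opens to 87 mm and grips with 3 to 60 N. Pads are 19 mm wide; open, the fingers measure 117 mm over their backs; the gripper's body (75 mm by 190 mm) begins 51 mm behind the grasp point.
Start: joints at [71.74, 18.392, -4.016, 83.108, 1.295, 78.541, -3.26], TCP at [0.212, -0.614, 0.223] pointing down, gripper open.
Joint ranges: [-163.93, 163.93], [-17.29, 119.83], [-79.2, 71.16], [3.27, 140.29], [-89.18, 269.18], [5.43, 117.66], [-154.24, 154.24]. Speed limits (degrees/s): [147.25, 147.25, 180, 180, 180, 180, 180].

INTERFACE

Orientations are given as [roll, pitch, yaw] about the fixed x, y, z axes, in that order (R = Rz(yaw) Ry(pitch) Rx(roll)).
In Python, from cell import get_obs, eyes, env gives the robot as it stands.
- The arm moves only by the tool servo_tool, never from a script. Its argument "series" is a list that holds one entry, the list of rows, each a list of 7 numbers: the shift along the tool's x, y, z in units of 300 mm (1.0 is 300 mm), then the turn, a rotation vector about the tool's x, y, z in units of pi rad (1.0 is pi rad), then the opening, from 0 (shut) to 1 (fully open). In form: [[[tx, ty, tz, wx, wy, wz, gripper], ...]]. A call has 1 to 12 rows; each row is the pose to reach, as a shift and turn from the pose commanded when the call began, along the tool's axes at that moment, turning the shorter way round; what a row does not reach only later rows make up. A row lasts 1/12 s, in which the tool goes at most 41.7 mm and 7.16 degrees, less where a joint would pass 70% of its speed; a pose out of reach is approached as far as the arm can. A call with a number of a shift or a turn outside -1 to 1 is refused whole. A call with a gripper value outside its range is refused whole. The fingers move at their own pace and stop on an object; "grip_force" is the grip in N (left out, the last holds). Time passes only in rows, so rows that repeat a pose let the fingers close. It gives the time, the measured TCP pose, the force, the opening and the grip force at its end, in the units of the state.
- get_obs(): the state, without advancing time (a new reading comes with each control period).
- eyes.read_camera(name): name is "scene" or "top" or "wrist"; returns a dict with "frame" (384x512x3 uint8, red, green, blue), "depth" (384x512 float32, m along the optical axis (not along the pixel's ray), 0 where there is no reading), "fx", "fy", "cx", "cy" (pixels), "distortion" ([k1, k2, p1, p2, k3] as OpenCV has them; the pictures are not rectified), "origin" and "rotation" of the camera in the world; the wrist camera has in their place "mount" (4x4, takes a point from camera to tool coordinates, whose origin is the TCP and whose axes are the flange's). Camera axes: x right, y down, z forward; pixel columns grow to the right and rows downward; lengths in m; the calibration is good to about 2 mm. A picture is of the moment at which its call begins: read the wrist's pose just before it.
- env.sign_off(): hands the job in; it is judged then, once.
The state is a dict: "time_s": time; "qpos": joint angles; "joint_velocities": joint speeds; "effort": joint torques, N m; "tool_pos": TCP position; "tool_rot": TCP orientation; "force": force on the tool from outside, world axes, zero at the start; "wrist_torque": the same for the moment, N m; "grip_width": finger opening in m; "grasp_force": force on a finger pad.
Only numpy, scipy, OpenCV 4.12 (cv2) and the standard library are available. Lean on these libraries where they do the work, as an engineer would, in place of code of your own. Each camera call takes 0.05 s, during which the arm holds its last target. There are 200 camera calls.

TASK

Of the two soldering jigs on the bench, one carries a round plate with a flat cut along one edge. Turn that plate on its centre pin, pushing its stud, until the flat faces the jig's sliding bar squarely; then slide the bar up against the flat and let go.

Things in the scene. Friction and masses are not known exactly. Their poses are not given: they have to be found in the camera images.
- disc: Flat-edged plate: loose 190 g polished aluminium disc, 100 mm wide, 10 mm thick, on the jig, its 14 mm centre hole over a fixed 12 mm pin that stands 6 mm proud; turns both ways, light friction. One edge is cut straight: a flat 77 mm long, 32 mm from the centre. Solar cell on top. Origin: centre of underside; x points to the middle of the flat, z up. (The other jig's plate is fully round.)
- stud (a point): Upright steel stud by which the plate is turned: 12 mm in diameter, 22 mm tall above the plate's upper face, 34 mm from the plate's centre, directly opposite the flat (plate x = -34 mm). The point is the centre of the stud's top, 42 mm above the table; axes as the plate's.
- jig: Jig under the flat-edged plate: a dark steel base 10 mm thick, fixed to the table. Origin: on the table under the centre pin; x points from the pin to the sliding bar, z up. The base reaches from x = -60 to +140 mm and y = -65 to +65 mm. The plate is square to the bar when its x axis points the same way as the jig's.
- bar (a joint): Slide of the bar along the jig's x, m: 0 home (0.5 mm off the flat), 0.070 drawn back; stays where left, moves at 2 N. Aluminium bar 80 mm long (jig y), 14 thick, 10 to 32 mm above the table; on its middle a grip fin 40 long, 10 thick, up to 57 mm above the table. In the jig's frame its working face is at x = 32.5 mm + joint, its back at 46.5 mm + joint. Against the round rim it stops 17 mm short.
Not all that is in view belongs to the job. What is shaped like the disc but green is not meant.

How it is judged (in metres and radians):
On the way:
1. The flat of the plate has been turned to face the bar, within about 20 degrees, while the bar is still drawn back by more than 15 mm (x of stud in the frame of jig below -0.02 m and y of stud in the frame of jig between -0.0116 and 0.0116 m and value of joint bar above 0.015 m), for 0.2 s.
At the end, for the whole second after the job is handed in: The plate lies flat and at rest on its jig, over its pin (within 6 mm, at most 4 mm high), its flat facing the bar and parallel to it within 10 degrees, and the bar is home against the flat (joint under 6 mm) (value of joint bar below 0.006 m and angle between the x axis of disc and the x axis of jig, either way round below 0.175 rad and x of stud in the frame of jig below -0.02 m and horizontal distance between disc and jig below 0.006 m and z of disc in the frame of jig below 0.014 m and angle between disc's own z axis and vertical below 0.1 rad and linear speed of disc below 0.02 m/s); the robot touches nothing.
It also fails if it takes over 45 s, if anything falls off the work surface, if the arm or the gripper's body presses on something with over 40 N, if the wrist force passes 120 N, or if a joint passes its speed limit or range.

## Working session

There is one attempt and no reset: what is moved stays moved. The work goes in short steps, Python scripts to look and compute and a tool call to move; the robot and the scene stay as the last step left them, time stands still between calls to the robot, and variables do not carry over. Pictures are saved under pics/ and viewed, at most 10 in all, crops included, and the job is handed in when it is done.

Besides the shell and the picture viewer there is one more tool, called after "Emit:" in YAML: its name, and indented under it one key for each argument. servo_tool: Moves the arm, as the interface text tells. Shifts and turns lie within -1 to 1; 1 stands for 300 mm of shift or pi rad of turn. Its arguments: {"type":"object","properties":{"series":{"type":"array"},"grip_force":{"type":"number"}},"required":["series"]}

```bash
mkdir -p pics; ls
cat > h.py <<'E'
import numpy as np, cv2, json
from cell import get_obs, eyes, env
from scipy.spatial.transform import Rotation as R
E
python3 - <<'E'
from h import *
o=get_obs(); print(o)
ims=[]
for n in ("scene","top"):
    c=eyes.read_camera(n); np.savez(f"pics/{n}.npz",**{k:np.array(v) for k,v in c.items()})
    cv2.imwrite(f"pics/{n}.png",c["frame"][:,:,::-1])
    print(n,{k:np.round(c[k],4).tolist() for k in c if k not in("frame","depth")})
E
```

```text
pics
{'time_s': 0.0, 'qpos': array([71.73966848, 18.44039293, -4.01678757, 83.17455917,  1.29347065,
       78.53959448, -3.26093868]), 'joint_velocities': array([ 0.01282184, -0.08085278, -0.06465633,  0.08179221, -0.09235729,
       -0.0270361 , -0.05891904]), 'effort': array([ 1.64486075e-03, -4.91289139e+01, -4.02944684e-01, -3.12528348e+01,
       -6.38852036e-02,  4.38462419e-02,  1.42728791e-04]), 'tool_pos': array([ 0.21214667, -0.61382795,  0.22144956]), 'tool_rot': array([-1.79890615e+02,  3.76734638e-03,  1.90700252e+01]), 'force': array([-0.50625291,  0.10403909, -0.71488073]), 'wrist_torque': array([ 0.0510846 , -0.04003916,  0.01708794]), 'grasp_force': 0.0, 'grip_width': 0.08662756735797808}
scene {'fx': 496.8029, 'fy': 496.8029, 'cx': 256.6446, 'cy': 190.8584, 'distortion': [-0.0116, 0.0, 0.0, 0.0, 0.0], 'origin': [0.8643, 0.3729, 0.755], 'rotation': [-141.8858, -0.3115, 135.7627]}
top {'fx': 483.9537, 'fy': 483.9537, 'cx': 263.3583, 'cy': 190.9809, 'distortion': [-0.0858, 0.0, 0.0, 0.0, 0.0], 'origin': [0.3935, -0.0109, 0.9605], 'rotation': [-177.0321, 1.3815, -89.083]}
```

View pics/top.png

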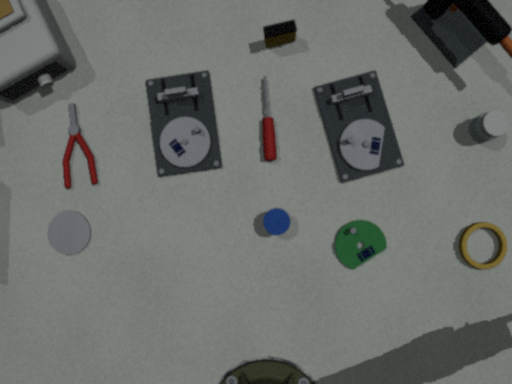

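View pics/scene.png

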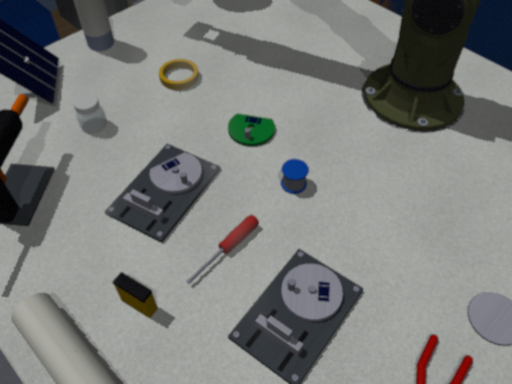

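The top view shows two jigs: the left one around (185,125) and the right one around (360,130), whose plate seems cut on its right side at about (384,140). The green decoy is at (360,245). I'll enlarge both jigs to check.

Run:
```python
import cv2,numpy as np
t=cv2.imread("pics/top.png")
a=t[60:190,140:230]; b=t[60:190,308:410]
r=lambda i:cv2.resize(i,None,fx=4,fy=4,interpolation=cv2.INTER_CUBIC)
cv2.imwrite("pics/z.png",np.hstack([r(a),r(b)]))
```

```text
(no output)
```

View pics/z.png

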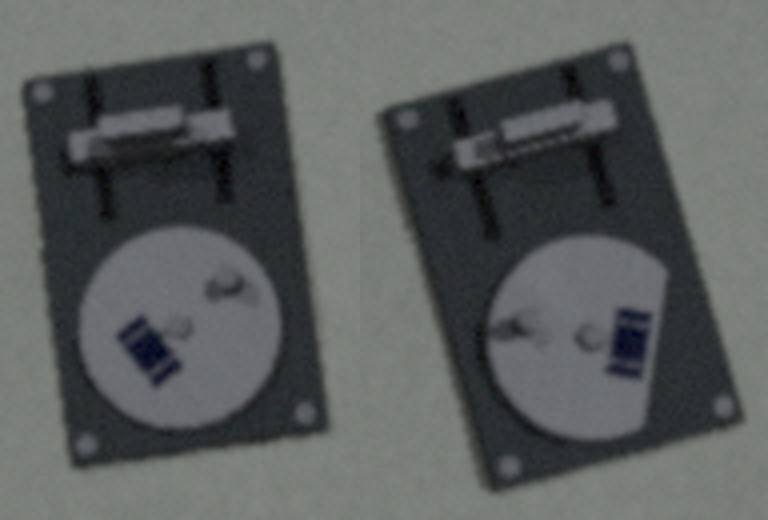

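The right jig carries the cut plate: in the crop its flat runs (665,270)–(640,430), its stud is at (520,325), and the bar is towards the top. Next I'll measure it.

```bash
cat >> h.py <<'E'
def cast(c,uv,z):
    K=np.array([[c["fx"],0,c["cx"]],[0,c["fy"],c["cy"]],[0,0,1.]],float)
    p=cv2.undistortPoints(np.array(uv,float).reshape(-1,1,2),K,np.array(c["distortion"],float))[:,0]
    d=np.c_[p,np.ones(len(p))]@R.from_euler("xyz",c["rotation"],degrees=True).as_matrix().T
    o=np.array(c["origin"],float); return (o+d*((z-o[2])/d[:,2])[:,None])[:,:2]
def ang(v): return np.degrees(np.arctan2(v[1],v[0]))
def seg(c,roi):
    x0,y0,x1,y1=roi; f=c["frame"][y0:y1,x0:x1].astype(int); g=f.mean(2)
    return f,g
def biggest(m,roi):
    cs,_=cv2.findContours(m.astype(np.uint8),cv2.RETR_EXTERNAL,cv2.CHAIN_APPROX_NONE)
    k=max(cs,key=cv2.contourArea)[:,0]; return k+np.array(roi[:2])
E
cat > m.py <<'E'
from h import *
for n,roi in(("top",(300,60,415,195)),("scene",(95,135,230,250))):
    c=np.load(f"pics/{n}.npz"); f,g=seg(c,roi)
    print(n,"grey table",np.median(g[:5]),"pctl",np.percentile(g,[5,25,50,75,95]).round())
    dark=g<95
    k=biggest(cv2.morphologyEx(dark.astype(np.uint8),cv2.MORPH_CLOSE,np.ones((3,3))),roi)
    W=cast(c,k,0.01); r=cv2.minAreaRect((W*1000).astype(np.float32)); print(" jig rect mm",r)
    hull=cv2.fillPoly(np.zeros(g.shape,np.uint8),[(k-np.array(roi[:2])).astype(np.int32)],1)
    light=(hull>0)&(g>95)
    k2=biggest(cv2.morphologyEx(light.astype(np.uint8),cv2.MORPH_OPEN,np.ones((3,3))),roi)
    D=cast(c,k2,0.02)
    # circle fit with robust rejection of the flat
    keep=np.ones(len(D),bool)
    for _ in range(15):
        A=np.c_[2*D[keep],np.ones(keep.sum())]; s=np.linalg.lstsq(A,(D[keep]**2).sum(1),rcond=None)[0]
        ctr=s[:2]; rad=np.sqrt(s[2]+ctr@ctr); keep=np.abs(np.hypot(*(D-ctr).T)-rad)<0.002
    print(" disc ctr",ctr.round(4),"r",rad.round(4),keep.mean().round(2))
    d=np.hypot(*(D-ctr).T); fl=D[d<rad-0.004]; 
    if len(fl): print(" inside pts mean angle",ang(fl.mean(0)-ctr).round(1),"n",len(fl),"min d",d.min().round(4))
    blue=(f[...,2]-f[...,0]>25); ys,xs=np.nonzero(blue); b=cast(c,[[xs.mean()+roi[0],ys.mean()+roi[1]]],0.021)[0]
    print(" cell",b.round(4),"angle",ang(b-ctr).round(1),"dist",np.hypot(*(b-ctr)).round(4),len(xs))
    for p in b*0+ctr,: print(" reach",np.hypot(*p).round(3))
E
python3 m.py
```

```text
top grey table 124.66666666666667 pctl [ 40.  52. 120. 124. 127.]
 jig rect mm ((573.7465209960938, -171.374267578125), (201.61776733398438, 135.98593139648438), 16.646583557128906)
 disc ctr [ 0.5376 -0.1817] r 0.039 0.06
 inside pts mean angle 160.4 n 75 min d 0.0056
 cell [ 0.5351 -0.2034] angle -96.7 dist 0.0219 27
 reach 0.567
scene grey table 156.0 pctl [ 51.  73. 154. 157. 162.]
 jig rect mm ((577.3043212890625, -166.7242889404297), (201.10787963867188, 135.00511169433594), 16.719921112060547)
 disc ctr [ 0.6312 -0.1823] r 0.0162 0.21
 inside pts mean angle -95.7 n 19 min d 0.0032
 cell [ 0.5339 -0.2023] angle -168.4 dist 0.0993 47
 reach 0.657
```

```bash
cat > m2.py <<'E'
from h import *
from scipy.optimize import least_squares
for n,roi in(("top",(300,60,415,195)),("scene",(95,135,230,250))):
    c=np.load(f"pics/{n}.npz"); f,g=seg(c,roi)
    h,w=g.shape; yy,xx=np.mgrid[0:h,0:w]
    W=cast(c,np.c_[xx.ravel()+roi[0],yy.ravel()+roi[1]],0.02)
    ctr=np.array([.537,-.181])
    near=(np.hypot(*(W-ctr).T)<0.058).reshape(h,w)
    th=(np.percentile(g[near],10)+np.percentile(g[near],60))/2
    m=near&((g>th)|(f[...,2]-f[...,0]>15))
    m=cv2.morphologyEx(m.astype(np.uint8),cv2.MORPH_CLOSE,np.ones((3,3)))
    m=cv2.morphologyEx(m,cv2.MORPH_OPEN,np.ones((3,3)))
    k=biggest(m,roi); hull=cv2.convexHull(k)[:,0]
    area=cv2.contourArea((cast(c,hull,0.02)*1000).astype(np.float32))
    D=cast(c,k,0.02)
    # residual: distance to circle-with-flat outline (analytic), robust
    def res(p):
        q=D-p[:2]; dc=np.hypot(*q.T)-0.05; df=q@[np.cos(p[2]),np.sin(p[2])]-0.032
        return np.maximum(dc,df)
    best=min((least_squares(res,[*ctr,a],loss="soft_l1",f_scale=.001) for a in np.radians([-120,-90,-60])),key=lambda s:s.cost)
    print(n,th.round(),"area",area,"ctr",best.x[:2].round(4),"deg",np.degrees(best.x[2]).round(1),"rms",np.sqrt((best.fun**2).mean()).round(4))
    blue=(f[...,2]-f[...,0]>25)&near; ys,xs=np.nonzero(blue); b=cast(c,[[xs.mean()+roi[0],ys.mean()+roi[1]]],0.021)[0]
    print(" cell ang",ang(b-best.x[:2]).round(1),np.hypot(*(b-best.x[:2])).round(4))
    # bar fin (z .057) bright pts
    pc=np.array([.537,-.181]); u=np.array([.958,.2865]); v=np.array([-.2865,.958])
    Wf=(cast(c,np.c_[xx.ravel()+roi[0],yy.ravel()+roi[1]],0.057)-pc)
    jx=(Wf@u).reshape(h,w); jy=(Wf@v).reshape(h,w)
    s=(g>130 if n=="top" else g>165)&(jx>.05)&(jx<.14)&(abs(jy)<.06)
    if s.sum(): print(" fin px",s.sum(),"jx",np.percentile(jx[s],[5,50,95]).round(4),"jy",np.percentile(jy[s],[5,50,95]).round(4))
E
python3 m2.py
```

```text
top 75.0 area 6892.88985211961 ctr [ 0.5372 -0.1856] deg -98.8 rms 0.004
 cell ang -96.7 0.0179
 fin px 1 jx [0.1395 0.1395 0.1395] jy [0.0427 0.0427 0.0427]
scene 91.0 area 7422.4093681275845 ctr [ 0.5363 -0.1848] deg -96.8 rms 0.0083
 cell ang -97.7 0.0177
 fin px 1 jx [0.0621 0.0621 0.0621] jy [-0.0457 -0.0457 -0.0457]
```

The flat outline area matches exactly (6893 mm² expected and found). I'll locate the stud and fin by depth, as a second measurement.

```bash
cat > m3.py <<'E'
from h import *
pc=np.array([.537,-.184]); ja=np.radians(16.65); u=np.array([np.cos(ja),np.sin(ja)]); v=np.array([-u[1],u[0]])
for n in("top","scene"):
    c=np.load(f"pics/{n}.npz"); d=c["depth"]; h,w=d.shape
    yy,xx=np.mgrid[0:h,0:w]
    K=np.array([[c["fx"],0,c["cx"]],[0,c["fy"],c["cy"]],[0,0,1.]],float)
    p=cv2.undistortPoints(np.c_[xx.ravel(),yy.ravel()].astype(float).reshape(-1,1,2),K,c["distortion"].astype(float))[:,0]
    P=(np.c_[p,np.ones(len(p))]*d.ravel()[:,None])@R.from_euler("xyz",c["rotation"],degrees=True).as_matrix().T+c["origin"]
    q=P[:,:2]-pc; J=np.c_[q@u,q@v]; z=P[:,2]
    ok=d.ravel()>0
    def rep(t,s):
        s=s&ok; print(n,t,s.sum(), "world",np.median(P[s],0).round(4) if s.any() else None,"jig med",np.median(J[s],0).round(4) if s.any() else None,"range",np.ptp(J[s],0).round(4) if s.any() else None)
    box=(J[:,0]>.045)&(J[:,0]<.145)&(abs(J[:,1])<.06)
    rep("fin",box&(z>.048)&(z<.065)); rep("bar",box&(z>.024)&(z<.04))
    r=np.hypot(*q.T)
    rep("stud",(r<.046)&(z>.034)&(z<.055)); rep("plate",(r<.045)&(z>.012)&(z<.026)); rep("pin",(r<.012))
    s=(r<.046)&(z>.034)&(z<.055)&ok; print("  stud ang",ang(np.median(P[s],0)[:2]-pc))
E
python3 m3.py
```

```text
top fin 135 world [ 0.6338 -0.1546  0.0567] jig med [0.1014 0.0008] range [0.0112 0.0411]
top bar 203 world [ 0.6302 -0.1496  0.0319] jig med [0.098  0.0073] range [0.0149 0.0794]
top stud 34 world [ 0.541  -0.1517  0.0418] jig med [0.013  0.0301] range [0.011  0.0111]
top plate 1469 world [ 0.5367 -0.182   0.0203] jig med [0.0013 0.0021] range [0.0893 0.088 ]
top pin 115 world [ 0.5366 -0.1835  0.0211] jig med [-0.0001  0.0009] range [0.0234 0.0233]
  stud ang 82.96738297591891
scene fin 162 world [ 0.6364 -0.1522  0.0568] jig med [0.1048 0.0022] range [0.0121 0.0422]
scene bar 279 world [ 0.6372 -0.1425  0.0321] jig med [0.1074 0.0108] range [0.0162 0.0815]
scene stud 40 world [ 0.5439 -0.1481  0.0418] jig med [0.0172 0.032 ] range [0.0108 0.0133]
scene plate 1098 world [ 0.5403 -0.1815  0.0208] jig med [0.0038 0.0023] range [0.0883 0.0876]
scene pin 93 world [ 0.538  -0.1827  0.0216] jig med [0.0015 0.0017] range [0.0218 0.0234]
  stud ang 79.16580951251908
```

```bash
cat >> h.py <<'E'
def goto(*wps):
    o=get_obs(); p0=o["tool_pos"]; R0=R.from_euler("xyz",o["tool_rot"],degrees=True)
    print("at",p0.round(4),o["tool_rot"].round(2),"F",o["force"].round(1),"t",o["time_s"],"w",round(o["grip_width"],4),"q7",o["qpos"][6].round(1))
    for x,y,z,yaw in wps:
        s=R0.inv().apply(np.array([x,y,z])-p0)/.3; w=(R0.inv()*R.from_euler("xyz",[180,0,yaw],degrees=True)).as_rotvec()/np.pi
        print(" row",[*s.round(4).tolist(),*w.round(4).tolist()])
E
python3 -c "
from h import *
goto((.38,-.38,.2,50))"
```

```text
at [ 0.2121 -0.6139  0.2216] [-1.799e+02  1.000e-02  1.907e+01] F [ 0.2 -0.8 -0.3] t 0.1 w 0.0872 q7 -3.3
 row [0.7836, -0.554, 0.0728, -0.0005, -0.0001, -0.1718]
```

Emit:
servo_tool:
  series:
    - [[0.784,-0.554,0.072,0,0,-0.172,0.46],[0.784,-0.554,0.072,0,0,-0.172,0.46],[0.784,-0.554,0.072,0,0,-0.172,0.46],[0.784,-0.554,0.072,0,0,-0.172,0.46],[0.784,-0.554,0.072,0,0,-0.172,0.46],[0.784,-0.554,0.072,0,0,-0.172,0.46],[0.784,-0.554,0.072,0,0,-0.172,0.46],[0.784,-0.554,0.072,0,0,-0.172,0.46],[0.784,-0.554,0.072,0,0,-0.172,0.46],[0.784,-0.554,0.072,0,0,-0.172,0.46]]
  grip_force: 4

```text
time_s: 0.93
tool_pos: [0.3797, -0.3809, 0.2008]
tool_rot: [-180.0, 0.1, 50.0]
force: [0.2, -0.9, -0.2]
grip_width: 0.0405
grasp_force: 0.0
```

```bash
python3 -c "
from h import *
goto((.5423,-.150,.12,81))"
```

```text
at [ 0.3797 -0.3809  0.2008] [-1.7998e+02  5.0000e-02  5.0030e+01] F [ 0.2 -0.9 -0.2] t 0.9333 w 0.0405 q7 0.6
 row [0.9381, -0.0791, 0.2683, -0.0002, 0.0003, -0.1721]
```

Emit:
servo_tool:
  series:
    - [[0.938,-0.079,0.268,0,0,-0.172,0.46],[0.938,-0.079,0.268,0,0,-0.172,0.46],[0.938,-0.079,0.268,0,0,-0.172,0.46],[0.938,-0.079,0.268,0,0,-0.172,0.46],[0.938,-0.079,0.268,0,0,-0.172,0.46],[0.938,-0.079,0.268,0,0,-0.172,0.46],[0.938,-0.079,0.268,0,0,-0.172,0.46],[0.938,-0.079,0.268,0,0,-0.172,0.46],[0.938,-0.079,0.268,0,0,-0.172,0.46],[0.938,-0.079,0.268,0,0,-0.172,0.46],[0.938,-0.079,0.268,0,0,-0.172,0.46]]

```text
time_s: 1.85
tool_pos: [0.5422, -0.1528, 0.1206]
tool_rot: [-180.0, 0.1, 80.7]
force: [-0.8, -0.3, 0.7]
grip_width: 0.0402
grasp_force: 0.0
```

```bash
cat > w.py <<'E'
from h import *
import sys
o=get_obs(); c=eyes.read_camera("wrist")
cv2.imwrite(f"pics/{sys.argv[1]}.png",c["frame"][:,:,::-1])
d=c["depth"]; h,w=d.shape; yy,xx=np.mgrid[0:h,0:w]
K=np.array([[c["fx"],0,c["cx"]],[0,c["fy"],c["cy"]],[0,0,1.]],float)
p=cv2.undistortPoints(np.c_[xx.ravel(),yy.ravel()].astype(float).reshape(-1,1,2),K,np.array(c["distortion"],float))[:,0]
M=np.array(c["mount"]); X=(np.c_[p,np.ones(len(p))]*d.ravel()[:,None])@M[:3,:3].T+M[:3,3]
P=R.from_euler("xyz",o["tool_rot"],degrees=True).apply(X)+o["tool_pos"]; z=P[:,2]; ok=d.ravel()>0
pc=np.array([.5366,-.1826])
r=np.hypot(*(P[:,:2]-pc).T)
def rep(t,s):
    s=s&ok
    if s.sum()>5:
        e=(P[s].max(0)+P[s].min(0))/2; print(t,s.sum(),"med",np.median(P[s],0).round(4),"mid",e.round(4),"ang",ang(e[:2]-pc).round(1),"px",xx.ravel()[s].mean().round(),yy.ravel()[s].mean().round())
rep("stud",(r<.05)&(z>.036)&(z<.05)); rep("pin",(r<.012)&(z>.0235)&(z<.03))
rep("fin",(r>.05)&(r<.17)&(z>.05)&(z<.065)&(abs(P[:,1]+.15)<.04))
print("z pct",np.percentile(z[ok],[5,50,95]).round(3))
goto((.5423,-.150,.027,81))
E
python3 w.py w1
```

```text
stud 169 med [ 0.5414 -0.1502  0.0407] mid [ 0.5414 -0.1507  0.0394] ang 81.4 px 254.0 189.0
pin 122 med [ 0.536  -0.1843  0.0247] mid [ 0.536  -0.1842  0.025 ] ang -110.8 px 255.0 221.0
fin 721 med [ 0.6329 -0.1545  0.0556] mid [ 0.633  -0.1555  0.0539] ang 15.7 px 372.0 181.0
z pct [-0.002  0.009  0.236]
at [ 0.5422 -0.1526  0.1207] [1.800e+02 7.000e-02 8.073e+01] F [-0.3  0.3  0.5] t 1.9 w 0.04 q7 -2.8
 row [0.0091, -0.001, 0.3124, 0.0, 0.0004, -0.0015]
```

View pics/w1.png

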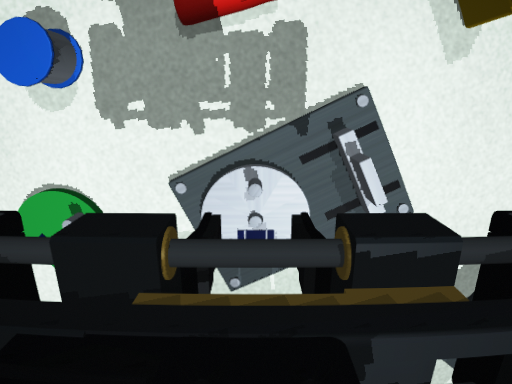

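The wrist picture shows the stud at (254,189), the pin at (255,221) and the fin at (372,181). Stud-to-pin distance is 34.1 mm, as it should be, so I can descend.

Emit:
servo_tool:
  series:
    - [[0.0065,-0.004,0.05,0,0,-0.001,0.46],[0.0065,-0.004,0.12,0,0,-0.001,0.46],[0.0065,-0.004,0.19,0,0,-0.001,0.46],[0.0065,-0.004,0.24,0,0,-0.001,0.46],[0.0065,-0.004,0.28,0,0,-0.001,0.46],[0.0065,-0.004,0.31,0,0,-0.001,0.46],[0.0065,-0.004,0.312,0,0,-0.001,0.46],[0.0065,-0.004,0.312,0,0,-0.001,0.46],[0.0065,-0.004,0.312,0,0,-0.001,0.46]]
  grip_force: 4

```text
time_s: 2.65
tool_pos: [0.5428, -0.1479, 0.0279]
tool_rot: [179.9, 0.0, 81.1]
force: [-1.0, 0.4, 0.2]
grip_width: 0.0398
grasp_force: 0.0
```

Emit:
servo_tool:
  series:
    - [[0,0,0,0,0,0,0.1],[0,0,0,0,0,0,0.1],[0,0,0,0,0,0,0.0],[0,0,0,0,0,0,0.0],[0,0,0,0,0,0,0.0],[0,0,0,0,0,0,0.0],[0,0,0,0,0,0,0.0],[0,0,0,0,0,0,0.0]]
  grip_force: 4

```text
time_s: 3.32
tool_pos: [0.5421, -0.1475, 0.0271]
tool_rot: [180.0, 0.0, 81.2]
force: [-0.3, -0.2, 1.1]
grip_width: 0.0117
grasp_force: 4.0
```

```bash
cat > arc.py <<'E'
from h import *
import sys
a0,a1,n=map(float,sys.argv[1:4]); pc=np.array([.536,-.1842])
o=get_obs(); print("stud angle now",ang(o["tool_pos"][:2]-pc).round(1),"r",np.hypot(*(o["tool_pos"][:2]-pc)).round(4),"grasp",o["grasp_force"])
goto(*[(*(pc+.034*np.array([np.cos(t),np.sin(t)])),.0275,np.degrees(t)) for t in np.radians(np.linspace(a0,a1,int(n)+1)[1:])])
E
python3 arc.py 81 129 12
```

```text
stud angle now 80.5 r 0.0372 grasp 4.000032395124435
at [ 0.5421 -0.1475  0.0271] [1.7999e+02 1.0000e-02 8.1170e+01] F [-0.3 -0.2  1.1] t 3.3167 w 0.0117 q7 -6.0
 row [-0.011, -0.0089, -0.0014, 0.0, 0.0001, -0.0213]
 row [-0.0118, -0.0168, -0.0014, 0.0, 0.0001, -0.0435]
 row [-0.0132, -0.0246, -0.0014, 0.0, 0.0001, -0.0657]
 row [-0.0151, -0.0323, -0.0014, 0.0, 0.0001, -0.0879]
 row [-0.0175, -0.0398, -0.0014, 0.0, 0.0001, -0.1102]
 row [-0.0204, -0.0472, -0.0014, 0.0, 0.0001, -0.1324]
 row [-0.0239, -0.0543, -0.0014, 0.0, 0.0001, -0.1546]
 row [-0.0278, -0.0611, -0.0014, 0.0, 0.0001, -0.1768]
 row [-0.0322, -0.0677, -0.0014, 0.0, 0.0001, -0.199]
 row [-0.0371, -0.074, -0.0014, 0.0, 0.0001, -0.2213]
 row [-0.0424, -0.0799, -0.0014, 0.0, 0.0001, -0.2435]
 row [-0.048, -0.0854, -0.0014, 0.0, 0.0001, -0.2657]
```

Emit:
servo_tool:
  series:
    - [[-0.006,-0.009,0,0,0,-0.021,0],[-0.01,-0.017,0,0,0,-0.043,0],[-0.013,-0.025,0,0,0,-0.066,0],[-0.015,-0.032,0,0,0,-0.088,0],[-0.0175,-0.04,0,0,0,-0.11,0],[-0.02,-0.047,0,0,0,-0.132,0],[-0.024,-0.054,0,0,0,-0.155,0],[-0.028,-0.061,0,0,0,-0.177,0],[-0.032,-0.068,0,0,0,-0.199,0],[-0.037,-0.074,0,0,0,-0.221,0],[-0.042,-0.08,0,0,0,-0.244,0],[-0.048,-0.085,0,0,0,-0.266,0]]

```text
time_s: 4.32
tool_pos: [0.5147, -0.1558, 0.027]
tool_rot: [179.9, -0.1, 129.3]
force: [-1.4, 2.9, 2.9]
grip_width: 0.0115
grasp_force: 4.0
```

```bash
python3 arc.py 129 177 12
```

```text
stud angle now 126.8 r 0.0355 grasp 3.9995264634490013
at [ 0.5147 -0.1558  0.027 ] [ 1.7992e+02 -1.0000e-01  1.2932e+02] F [-1.4  2.9  2.9] t 4.3167 w 0.0115 q7 41.8
 row [-0.0052, -0.0124, -0.0017, 0.0004, -0.0005, -0.0205]
 row [-0.0059, -0.0203, -0.0017, 0.0005, -0.0005, -0.0427]
 row [-0.0073, -0.0281, -0.0017, 0.0005, -0.0005, -0.0649]
 row [-0.0091, -0.0358, -0.0017, 0.0005, -0.0005, -0.0871]
 row [-0.0115, -0.0433, -0.0017, 0.0005, -0.0005, -0.1093]
 row [-0.0145, -0.0507, -0.0017, 0.0005, -0.0005, -0.1316]
 row [-0.0179, -0.0578, -0.0018, 0.0005, -0.0004, -0.1538]
 row [-0.0218, -0.0647, -0.0018, 0.0006, -0.0004, -0.176]
 row [-0.0262, -0.0713, -0.0018, 0.0006, -0.0004, -0.1982]
 row [-0.031, -0.0775, -0.0018, 0.0006, -0.0004, -0.2205]
 row [-0.0363, -0.0834, -0.0018, 0.0006, -0.0004, -0.2427]
 row [-0.0419, -0.089, -0.0018, 0.0006, -0.0004, -0.2649]
```

Emit:
servo_tool:
  series:
    - [[-0.003,-0.009,0,0,0,-0.02,0],[-0.005,-0.016,0,0,0,-0.043,0],[-0.007,-0.024,0,0,0,-0.065,0],[-0.009,-0.032,0,0,0,-0.087,0],[-0.0115,-0.039,0,0,0,-0.109,0],[-0.0145,-0.047,0,0,0,-0.132,0],[-0.018,-0.054,0,0,0,-0.154,0],[-0.022,-0.061,0,0,0,-0.176,0],[-0.026,-0.067,0,0,0,-0.198,0],[-0.031,-0.074,0,0,0,-0.22,0],[-0.036,-0.08,0,0,0,-0.243,0],[-0.042,-0.085,0,0,0,-0.265,0]]

```text
time_s: 5.32
tool_pos: [0.5016, -0.1824, 0.0266]
tool_rot: [179.9, -0.2, 177.0]
force: [-3.0, 2.4, 1.6]
grip_width: 0.0118
grasp_force: 4.0
```

```bash
python3 arc.py 177 197 5
```

```text
stud angle now 177.0 r 0.0344 grasp 4.000937640666962
at [ 0.5016 -0.1824  0.0266] [ 1.7992e+02 -1.6000e-01  1.7698e+02] F [-3.   2.4  1.6] t 5.3167 w 0.0118 q7 89.4
 row [-0.0017, -0.0078, -0.0029, 0.0005, -0.0009, -0.0223]
 row [-0.0026, -0.0157, -0.0029, 0.0005, -0.0008, -0.0445]
 row [-0.0039, -0.0235, -0.003, 0.0005, -0.0008, -0.0668]
 row [-0.0059, -0.0312, -0.003, 0.0006, -0.0008, -0.089]
 row [-0.0083, -0.0387, -0.003, 0.0006, -0.0008, -0.1112]
```

Next the last bit of the arc, then settle and open.

Emit:
servo_tool:
  series:
    - [[-0.002,-0.008,-0.001,0,0,-0.022,0],[-0.003,-0.016,-0.002,0,0,-0.044,0],[-0.004,-0.024,-0.002,0,0,-0.067,0],[-0.006,-0.031,-0.002,0,0,-0.089,0],[-0.008,-0.038,-0.002,0,0,-0.11,0],[-0.008,-0.038,-0.002,0,0,-0.11,0],[-0.008,-0.038,-0.002,0,0,-0.11,0],[-0.008,-0.038,-0.002,0,0,-0.11,0]]

```text
time_s: 5.98
tool_pos: [0.5033, -0.1953, 0.027]
tool_rot: [180.0, -0.1, -163.6]
force: [-3.6, -1.1, -1.1]
grip_width: 0.0112
grasp_force: 4.0
```

```bash
cat > t.py <<'E'
from h import *
import sys
for n in ("top",):
    c=eyes.read_camera(n); np.savez(f"pics/{n}.npz",**{k:np.array(v) for k,v in c.items()})
    z=c["frame"][60:195,300:415,::-1]; cv2.imwrite(f"pics/{sys.argv[1]}.png",cv2.resize(z,None,fx=4,fy=4,interpolation=cv2.INTER_CUBIC))
E
python3 arc.py 197 197 0; python3 w.py w2
```

```text
stud angle now -161.2 r 0.0345 grasp 3.999743163585663
at [ 0.5033 -0.1953  0.027 ] [ 1.7997e+02 -1.3000e-01 -1.6356e+02] F [-3.6 -1.1 -1.1] t 5.9833 w 0.0112 q7 108.2
stud 543 med [ 0.4962 -0.196   0.0417] mid [ 0.4968 -0.1983  0.043 ] ang -158.5 px 256.0 228.0
pin 249 med [ 0.5357 -0.1849  0.0247] mid [ 0.5356 -0.185   0.0249] ang -112.2 px 257.0 281.0
z pct [-0.002 -0.     0.142]
at [ 0.5034 -0.1953  0.0271] [ 1.7997e+02 -1.3000e-01 -1.6355e+02] F [-3.9 -1.  -1.8] t 6.0333 w 0.0118 q7 108.2
 row [-0.1672, 0.1081, 0.0, -0.0006, -0.0006, 0.6414]
```

Emit:
servo_tool:
  series:
    - [[0,0,0,0,0,0,0.4],[0,0,0,0,0,0,0.4],[0,0,0,0,0,0,0.4],[0,0,0,0,0,0,0.4],[0,0,-0.08,0,0,0,0.4],[0,0,-0.18,0,0,0,0.4],[0,0,-0.3,0,0,0,0.4],[0,0,-0.32,0,0,0,0.4],[0,0,-0.32,0,0,0,0.4]]

```text
time_s: 6.78
tool_pos: [0.507, -0.1957, 0.1266]
tool_rot: [-179.7, 0.2, -163.5]
force: [0.8, 0.5, 0.0]
grip_width: 0.0345
grasp_force: 0.0
```

```bash
python3 w.py w3; python3 t.py t2; python3 m2.py | head -2; python3 m3.py | grep -E "top (fin|stud)"; python3 -c "
from h import *
goto((.633,-.155,.12,106.65))"
```

```text
stud 162 med [ 0.5039 -0.1952  0.0406] mid [ 0.5041 -0.1951  0.0393] ang -159.0 px 258.0 186.0
pin 113 med [ 0.5357 -0.185   0.0246] mid [ 0.5357 -0.185   0.0251] ang -111.0 px 258.0 217.0
z pct [-0.002  0.008  0.242]
at [ 0.5055 -0.1955  0.1246] [-1.7986e+02  1.0000e-01 -1.6347e+02] F [-0.6  0.2 -0.2] t 6.8333 w 0.0347 q7 113.7
 row [-0.1604, 0.1114, 0.3252, 0.0, 0.0012, 0.6418]
top 16.0 area 9839.149496132974 ctr [ 0.5397 -0.1821] deg -79.4 rms 0.0077
 cell ang nan nan
top fin 134 world [ 0.634  -0.155   0.0568] jig med [ 0.1012 -0.    ] range [0.0112 0.0406]
top stud 0 world None jig med None range None
at [ 0.5043 -0.1952  0.1232] [-1.7997e+02 -1.0000e-02 -1.6347e+02] F [-0.6  1.   0.4] t 6.8833 w 0.0353 q7 113.7
 row [-0.4493, 0.0066, 0.0105, -0.0002, 0.0001, 0.4994]m2.py:22: RuntimeWarning: Mean of empty slice.
  blue=(f[...,2]-f[...,0]>25)&near; ys,xs=np.nonzero(blue); b=cast(c,[[xs.mean()+roi[0],ys.mean()+roi[1]]],0.021)[0]
  ret = ret.dtype.type(ret / rcount)
  return _methods._mean(a, axis=axis, dtype=dtype,
  ret = um.true_divide(
```

View pics/w3.png

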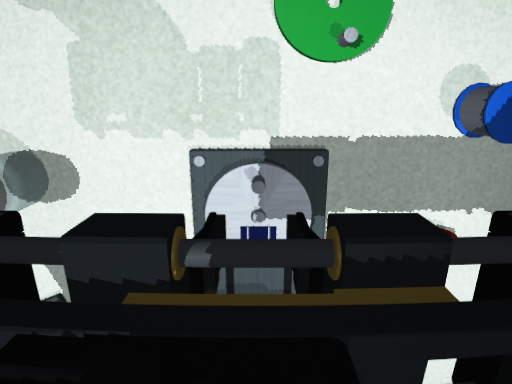

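The wrist view shows the stud (258,186) and pin (258,217) in line with the jig's long sides. Stud angle is 197.7° against the jig's 196.7°, so the plate is square. Now the fin.

Emit:
servo_tool:
  series:
    - [[-0.06,0.001,0.01,0,0,0.04,0.4],[-0.15,0.003,0.01,0,0,0.08,0.4],[-0.25,0.005,0.01,0,0,0.12,0.4],[-0.35,0.006,0.01,0,0,0.16,0.4],[-0.45,0.007,0.01,0,0,0.2,0.4],[-0.45,0.007,0.01,0,0,0.24,0.4],[-0.45,0.007,0.01,0,0,0.28,0.4],[-0.45,0.007,0.01,0,0,0.32,0.4],[-0.45,0.007,0.01,0,0,0.36,0.4],[-0.45,0.007,0.01,0,0,0.4,0.4],[-0.45,0.007,0.01,0,0,0.44,0.4],[-0.45,0.007,0.01,0,0,0.48,0.4]]

```text
time_s: 7.88
tool_pos: [0.632, -0.1544, 0.1177]
tool_rot: [-179.8, -0.1, 110.3]
force: [0.1, 0.3, -0.5]
grip_width: 0.0347
grasp_force: 0.0
```

```bash
python3 w.py w4; python3 -c "
from h import *
goto((.633,-.155,.12,106.9),(.633,-.155,.040,106.9))"
```

```text
stud 184 med [ 0.5056 -0.1934  0.0406] mid [ 0.5049 -0.1939  0.0394] ang -160.4 px 96.0 185.0
pin 125 med [ 0.5367 -0.184   0.0248] mid [ 0.5365 -0.1842  0.0252] ang -92.5 px 141.0 182.0
fin 659 med [ 0.6331 -0.1541  0.0557] mid [ 0.6336 -0.1555  0.0539] ang 15.6 px 257.0 199.0
z pct [-0.002  0.009  0.233]
at [ 0.6321 -0.1543  0.1179] [-1.7982e+02 -1.2000e-01  1.0995e+02] F [-0.4 -0.1 -0. ] t 7.9333 w 0.035 q7 20.4
 row [0.115, -0.2754, 0.3041, -0.0012, -0.0004, 0.1609]
at [ 0.6321 -0.1543  0.1179] [-1.7982e+02 -1.2000e-01  1.0995e+02] F [-0.4 -0.1 -0. ] t 7.9333 w 0.035 q7 20.4
 row [-0.0032, 0.0021, -0.007, -0.001, -0.0006, 0.017]
 row [-0.0038, 0.0029, 0.2597, -0.001, -0.0006, 0.017]
```

Emit:
servo_tool:
  series:
    - [[-0.003,0.003,0,0,0,0.017,0.4],[-0.004,0.003,0.06,0,0,0.017,0.4],[-0.004,0.003,0.12,0,0,0.017,0.4],[-0.004,0.003,0.18,0,0,0.017,0.4],[-0.004,0.003,0.23,0,0,0.017,0.4],[-0.004,0.003,0.257,0,0,0.017,0.4],[-0.004,0.003,0.257,0,0,0.017,0.4],[-0.004,0.003,0.257,0,0,0.017,0.4]]

```text
time_s: 8.6
tool_pos: [0.6343, -0.1553, 0.0428]
tool_rot: [-179.9, -0.0, 107.6]
force: [-0.2, -0.1, -0.3]
grip_width: 0.0346
grasp_force: 0.0
```

Emit:
servo_tool:
  series:
    - [[0,0,0,0,0,0,0.1],[0,0,0,0,0,0,0.1],[0,0,0,0,0,0,0],[0,0,0,0,0,0,0],[0,0,0,0,0,0,0],[0,0,0,0,0,0,0],[0,0,0,0,0,0,0],[0,0,0,0,0,0,0]]
  grip_force: 8

```text
time_s: 9.27
tool_pos: [0.6347, -0.1557, 0.044]
tool_rot: [180.0, 0.0, 107.5]
force: [-2.2, -0.7, 4.2]
grip_width: 0.0099
grasp_force: 8.0
```

```bash
python3 -c "
from h import *
p=get_obs()['tool_pos'];a=np.radians(16.65)
goto(*[(p[0]-d*np.cos(a),p[1]-d*np.sin(a),p[2],106.65) for d in (.01,.02,.03,.05,.062)])"
```

```text
at [ 0.6347 -0.1557  0.044 ] [1.7999e+02 3.0000e-02 1.0753e+02] F [-2.2 -0.7  4.2] t 9.2667 w 0.0099 q7 16.3
 row [0.0005, -0.0333, -0.0, 0.0001, 0.0002, 0.0049]
 row [0.001, -0.0667, -0.0, 0.0001, 0.0002, 0.0049]
 row [0.0015, -0.1, -0.0, 0.0001, 0.0002, 0.0049]
 row [0.0026, -0.1666, -0.0, 0.0001, 0.0002, 0.0049]
 row [0.0032, -0.2066, -0.0, 0.0001, 0.0002, 0.0049]
```

Emit:
servo_tool:
  series:
    - [[0,-0.014,0,0,0,0.002,0],[0,-0.028,0,0,0,0.004,0],[0.001,-0.042,0,0,0,0.005,0],[0.001,-0.056,0,0,0,0.005,0],[0.001,-0.07,0,0,0,0.005,0],[0.001,-0.084,0,0,0,0.005,0],[0.0015,-0.098,0,0,0,0.005,0],[0.002,-0.112,0,0,0,0.005,0],[0.002,-0.126,0,0,0,0.005,0],[0.002,-0.14,0,0,0,0.005,0],[0.0025,-0.154,0,0,0,0.005,0],[0.0025,-0.167,0,0,0,0.005,0]]

```text
time_s: 10.27
tool_pos: [0.5866, -0.17, 0.0439]
tool_rot: [180.0, 0.0, 106.6]
force: [2.1, 0.5, 5.2]
grip_width: 0.01
grasp_force: 8.0
```

```bash
python3 w.py w5|head -3; python3 -c "
from h import *
p=get_obs()['tool_pos'];print((p[:2]-[.536,-.1845])@[.958,.2865]-.0395)
goto((*p,106.65))"
```

```text
stud 324 med [ 0.5053 -0.1911  0.0409] mid [ 0.5387 -0.1761  0.043 ] ang 72.2 px 140.0 223.0
pin 37 med [ 0.5351 -0.1797  0.0246] mid [ 0.5358 -0.1801  0.0247] ang 106.7 px 173.0 211.0
fin 848 med [ 0.5863 -0.158   0.0557] mid [ 0.5866 -0.1695  0.0575] ang 14.7 px 261.0 225.0
0.012213838997047331
at [ 0.5857 -0.1703  0.0439] [-1.7998e+02  2.0000e-02  1.0662e+02] F [0.4 0.8 7.2] t 10.3167 w 0.0099 q7 18.5
 row [0.0, 0.0, 0.0, -0.0001, 0.0001, -0.0002]
```

Emit:
servo_tool:
  series:
    - [[0,-0.006,0,0,0,0,0],[0,-0.012,0,0,0,0,0],[0,-0.018,0,0,0,0,0],[0,-0.023,0,0,0,0,0],[0,-0.028,0,0,0,0,0],[0,-0.031,0,0,0,0,0],[0,-0.031,0,0,0,0,0],[0,-0.031,0,0,0,0,0]]

```text
time_s: 10.98
tool_pos: [0.5775, -0.1728, 0.0439]
tool_rot: [180.0, 0.0, 106.6]
force: [-0.5, 0.1, 6.2]
grip_width: 0.0098
grasp_force: 8.0
```

Emit:
servo_tool:
  series:
    - [[0,-0.0025,0,0,0,0,0],[0,-0.005,0,0,0,0,0],[0,-0.005,0,0,0,0,0],[0,-0.005,0,0,0,0,0]]

```text
time_s: 11.32
tool_pos: [0.5762, -0.1732, 0.0439]
tool_rot: [180.0, 0.0, 106.6]
force: [0.8, 0.5, 5.6]
grip_width: 0.0101
grasp_force: 8.0
```

Emit:
servo_tool:
  series:
    - [[0,-0.002,0,0,0,0,0],[0,-0.004,0,0,0,0,0],[0,-0.004,0,0,0,0,0]]

```text
time_s: 11.57
tool_pos: [0.5751, -0.1735, 0.0439]
tool_rot: [180.0, 0.0, 106.6]
force: [1.1, -0.3, 5.5]
grip_width: 0.0101
grasp_force: 8.0
```

Emit:
servo_tool:
  series:
    - [[0,-0.002,0,0,0,0,0],[0,-0.004,0,0,0,0,0],[0,-0.004,0,0,0,0,0]]

```text
time_s: 11.82
tool_pos: [0.5742, -0.1738, 0.0439]
tool_rot: [179.9, 0.0, 106.6]
force: [1.6, 0.6, 4.8]
grip_width: 0.0098
grasp_force: 8.0
```

Emit:
servo_tool:
  series:
    - [[0,-0.002,0,0,0,0,0],[0,-0.004,0,0,0,0,0],[0,-0.004,0,0,0,0,0]]

```text
time_s: 12.07
tool_pos: [0.5742, -0.1738, 0.0439]
tool_rot: [179.8, 0.1, 106.7]
force: [5.7, -0.3, 3.6]
grip_width: 0.01
grasp_force: 8.0
```

Emit:
servo_tool:
  series:
    - [[0,-0.002,0,0,0,0,0],[0,-0.004,0,0,0,0,0],[0,-0.004,0,0,0,0,0]]

```text
time_s: 12.32
tool_pos: [0.5741, -0.1738, 0.0439]
tool_rot: [179.7, 0.1, 106.7]
force: [8.3, 0.5, 1.2]
grip_width: 0.0097
grasp_force: 8.0
```

The bar has stopped: the position no longer changes while the force rises. I'll ease off, open and lift.

Emit:
servo_tool:
  series:
    - [[0,0.003,0,0,0,0,0],[0,0.006,0,0,0,0,0],[0,0.006,0,0,0,0,0.3],[0,0.006,0,0,0,0,0.3],[0,0.006,0,0,0,0,0.3],[0,0.006,0,0,0,0,0.3],[0,0.006,-0.1,0,0,0,0.3],[0,0.006,-0.2,0,0,0,0.3],[0,0.006,-0.3,0,0,0,0.3],[0,0.006,-0.35,0,0,0,0.3],[0,0.006,-0.35,0,0,0,0.3]]

```text
time_s: 13.23
tool_pos: [0.5752, -0.1744, 0.1523]
tool_rot: [179.8, 0.2, 106.6]
force: [0.8, -0.6, -0.4]
grip_width: 0.0257
grasp_force: 0.0
```

```bash
python3 w.py w6; python3 -c "
from h import *
o=get_obs();print(o['tool_pos'],o['grip_width'])"
```

```text
stud 168 med [ 0.5059 -0.1926  0.0406] mid [ 0.5354 -0.1765  0.043 ] ang 101.0 px 189.0 177.0
pin 107 med [ 0.5359 -0.1842  0.0246] mid [ 0.5358 -0.1841  0.0249] ang -116.8 px 213.0 176.0
z pct [-0.002  0.009  0.267]
at [ 0.5739 -0.1742  0.1499] [1.7991e+02 1.2000e-01 1.0663e+02] F [ 0.2  0.4 -0.3] t 13.2833 w 0.026 q7 22.5
 row [0.1084, -0.0786, 0.4095, 0.0006, 0.0005, 0.1424]
[ 0.57393801 -0.17421266  0.1499465 ] 0.02596639395462265
```

View pics/w6.png

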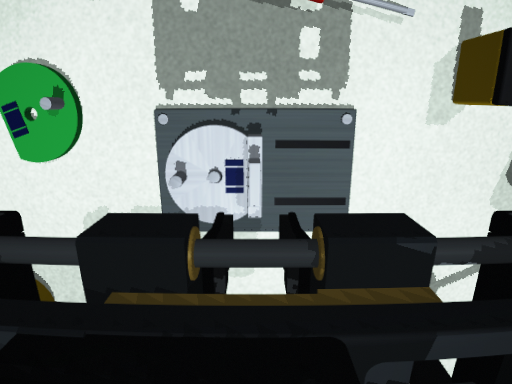

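The bar (255,175) lies along the flat. The stud (180,180) and pin (213,176) give 195.8°, within 1° of square, and the bar joint is about 0.1 mm. The gripper is clear, so I'm handing in.

```bash
python3 -c "
from h import *
print(env.sign_off())"
```

```text
the job is handed in; nothing more can be done
None
```

I turned the flat-edged plate to within about 1° of square, slid the bar home against the flat (joint about 0.1 mm), let go, and handed the job in after about 13 s of the 45 s; the hand-in gave no verdict.

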